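Unclip and lift the cell carrier out of a spectrophotometer

TASK

Fold the spectrophotometer's hood up until it stands upright on its stiff hinge, then pinch the two red side catches of the cell carrier together and lift the carrier out of its well, keeping it level. Finish while still holding it by the pinched catches, level and still, with its underside at least 4 cm above the instrument's deck and the carrier touching nothing but the fingers. Leave the hood standing upright and do not disturb the beaker, wash bottle, cuvette rack and retort stand around the instrument.

Things in the scene. Friction and masses are not known exactly. Their poses are not given: they have to be found in the camera images.
- spectrometer: White spectrophotometer, 320 x 280 mm, fixed. Origin on the bench under the middle of its cell well; z up, y towards the hood's hinge (rear), -y towards the sloped keypad front, x along the hinge. Flat deck 115 mm up for x -100 to 105, y -60 to 150 mm; past x = 105 a cover 20 mm higher; in front of y = -60 the keypad slopes down to 63 mm at y = -130. Its place and yaw vary.
- well (a point): Centre of the cell well's mouth, at deck height (115 mm up), axes as the spectrometer's. Well 52 mm deep; mouth 52 mm in x, 97 mm in y. Low corner guides hold the carrier with 1.5 mm play for the first 25 mm of lift. Along the two long edges of the mouth (x = +/-26 mm) runs a 4 mm thick steel edge under which the catches hook.
- hood (a joint): Angle of the dark grey hood over the well, rad: 0 closed, 1.571 upright, stop at 2.0; positive raises its front (-y) edge. Hollow, about 0.3 kg, 170 mm along the hinge, 145 mm from hinge to front face, 52 mm deep. Stiff hinge: it stays where it is left and takes 2 to 6 N at the handle. Starts closed or up to 0.35 rad ajar.
- hood_hinge (a point): A point on the hood's hinge line, at the middle of its length: spectrometer frame (0, 85, 115) mm. The hinge line runs along the spectrometer's x.
- hood_handle (a point): Middle of the hood's round steel grab bar: 10 mm thick, about 74 mm clear between its end posts, parallel to the hinge, 36 mm off the hood's front face. Hood closed: 181 mm in front of the hinge line and 26 mm above it; upright: 181 mm above and 26 mm behind it. The bar can turn between gripping fingers.
- carrier: Black cell carrier (cassette), block 22 (x) x 94 (y) x 46 (z) mm, four capped cuvettes up to 60 mm, about 0.27 kg. Origin: centre of the underside, z up; seated it is at spectrometer (0, 0, 63) mm with the same axes. Sprung catches in the middle of both long sides (+x, -x): steel plates with red ribbed pads, tops 88 mm above the underside (36 mm above the deck). Hooked until both are pinched in.
- catch_near (a joint): How far the catch on the carrier's -x side is pushed in, m: 0 at rest, 0.007 fully in (its stop). A spring pushes it out with 2 N at rest and 5.5 N fully in; its hook is free of the steel edge from about 0.0055 m on.
- catch_far (a joint): The same for the catch on the carrier's +x side.
- pad_near (a point): Grip point on the outer face of the red pad of the -x catch: carrier frame (-25, 0, 78) mm at rest. The two pads' outer faces are 50 mm apart at rest and 36 mm apart when fully pinched; each red pad spans 57 to 88 mm above the carrier's underside and is 26 mm wide in y.
- pad_far (a point): Grip point on the outer face of the red pad of the +x catch: carrier frame (25, 0, 78) mm at rest.
- beaker: Bystander: glass beaker, 74 mm across, 95 mm high, in front of the instrument. Origin at the centre of its underside.
- wash_bottle: Bystander: white wash bottle with red cap and spout, 66 mm across, 195 mm high, in front of the instrument. Origin at the centre of its underside.
- cuvette_rack: Bystander: blue rack with four cuvettes, 100 x 45 mm, 52 mm high, in front of the instrument. Origin at the centre of its underside.
- retort_stand: Bystander: retort stand behind the instrument, base 130 x 200 mm, rod 510 mm high, with a clamped glass flask. Origin at the centre of the base's underside.

How it is judged:
On the way, in this order (a step that is already met when the one before it is completed fails the run):
1. the hood is folded up and stands upright, 90 degrees give or take 10, with the carrier still seated (value of joint hood between 1.396 and 1.745 rad and velocity of joint hood between -0.1 and 0.1 rad/s and z of carrier in the frame of spectrometer below 0.07 m), for 0.3 s.
2. both side catches are pinched in by the fingers (value of joint each of catch_near, catch_far above 0.0045 m and contact force between the fingers and carrier above 2 N), for 0.1 s.
At the end, for the whole second after the job is handed in: The carrier is held by the fingers on both catches (each pushed in more than 4.5 mm), its underside more than 40 mm above the deck, within 10 degrees of level, still (under 30 mm/s), and touching neither the instrument, the hood nor a bystander; the hood still stands upright within about 11 degrees (all of step 2 and value of joint hood between 1.37 and 1.77 rad and z of carrier in the frame of spectrometer above 0.155 m and angle between carrier's own z axis and vertical below 0.175 rad and linear speed of carrier below 0.03 m/s and contact force between carrier and spectrometer below 0.2 N and contact force between carrier and beaker below 0.2 N and contact force between carrier and wash_bottle below 0.2 N and contact force between carrier and cuvette_rack below 0.2 N and contact force between carrier and retort_stand below 0.2 N); the arm keeps its last pose, push and grip.
It fails at once if the beaker is moved more than 25 mm (distance of beaker from where it was at the start of the episode above 0.025 m).
It fails at once if the wash bottle is moved more than 25 mm (distance of wash_bottle from where it was at the start of the episode above 0.025 m).
It fails at once if the cuvette rack is moved more than 25 mm (distance of cuvette_rack from where it was at the start of the episode above 0.025 m).
It fails at once if the retort stand is moved more than 25 mm (distance of retort_stand from where it was at the start of the episode above 0.025 m).
It fails at once if the carrier is tipped by more than 25 degrees (angle between carrier's own z axis and vertical above 0.436 rad).
It also fails if it takes over 48 s, if anything falls off the work surface, if the arm or the gripper's body presses on something with over 40 N, if the wrist force passes 120 N, or if a joint passes its speed limit or range.

ROBOT

A 6-joint arm with a two-finger parallel gripper is mounted at the origin on the work surface. World frame = base frame: x ahead of the robot, y to its left, z up, the work surface at z = 0. Lengths are in m, angles in rad, forces in N, time in s.
With the tool pointing down it reaches from about 0.2 to 0.875 m from the base axis. Payload 3.4 kg.
Tool frame: the origin (TCP) lies between the finger pads; the fingertips stand 25 mm ahead of it and the grasp point (between the pads) lies 6 mm ahead of it (r.nose_length is the z of the fingertips in the tool frame, in m); z points along the fingers, y is the line along which they close (so a half turn about z gives the same grasp; the last joint's range is limited). The gripper opens to 94 mm and grips with 3 to 60 N. Pads are 16 mm wide; open, the fingers measure 119 mm over their backs; the gripper's body (75 mm by 177 mm) begins 78 mm behind the grasp point.
Start: joints at [1.162, 0.276, 1.505, -0, 1.361, -0.121], TCP at [0.163, 0.551, 0.23] pointing down, gripper open.
Joint ranges: [-2.89, 2.89], [-0.75, 2.08], [0.22, 2.7], [-1.18, 4.32], [0.11, 2.71], [-2.7, 2.7]. Speed limits (rad/s): [2.57, 2.57, 3.14, 3.14, 3.14, 3.14].

INTERFACE

Orientations are given as a unit quaternion [w, x, y, z].
In Python, from plant import r, gripper_to, inverse_kinematics, vision, models, telemetry gives the robot as it stands. Calls block until the motion is done:
- r.move_to(position, orientation): joint-space move of the TCP to a pose.
- r.move_l(position, rot=None, vel=0.15, guard=None): straight line of the TCP; rot=None keeps the orientation; vel is the mean speed in m/s. With guard (N) it stops when the force on the tool has changed by that much, and returns True; else False.
- r.movej(angles): joint-space move.
- gripper_to(opening, f_grip=None): finger opening in m; f_grip is the grip in N (None keeps the last); returns when the fingers have stopped.
- r.hold(seconds).
- inverse_kinematics(position, orientation): joint angles nearest the present ones, or None.
- vision.snapshot(name): name is "side" or "top"; returns the picture (420x560x3 uint8, red, green, blue); there is no depth.
- vision.get_calibration(name): a dict with "fx", "fy", "cx", "cy" (pixels), "D" ([k1, k2, p1, p2, k3] as OpenCV has them; the pictures are not rectified), "position" and "orientation" of the camera in the world. Camera axes: x right, y down, z forward; pixel columns grow to the right and rows downward; lengths in m; the calibration is good to about 2 mm. A picture is of the moment at which its call begins. get_calibration takes no time and is no camera call.
A pose or a line that the arm cannot do raises r.PlanningError and nothing moves.
- r.sign_off(): hands the job in; it is judged then, once.
Trained networks look in the newest picture that a camera, given by its name, has taken for a name from the list of things; names that differ only in an ending like _2 or _b are one class to them, and where a whole thing is asked for, a point or a joint stands for the part that bears it (a point fixed in the world has none). Each returns a list of dicts, best first, with "score" (0 to 1); they miss things now and then, are a little off and sometimes report something else, mostly with a low value. They report only what shows in the picture. A call takes as long as a camera call.
- models.boxes_of(thing, camera): "at" ([x, y, z] in m, in world coordinates, good to about 4 mm: the middle of the surface that is visible of it).
- models.regions_of(thing, camera): "pixels" (420x560 bool, what is visible of it).
- models.mark_of(thing, camera): "at" ([x, y, z] in m, in world coordinates, good to about 4 mm: a listed point, or the origin of a listed thing).
Readings, each from a call of its own:
- telemetry.current_t(): time.
- telemetry.current_joints(): joint angles.
- telemetry.current_dq(): joint speeds.
- telemetry.current_joint_efforts(): joint torques, N m.
- telemetry.current_ee_pos(): TCP position.
- telemetry.current_tool_rot(): TCP orientation.
- telemetry.current_wrist_force(): force on the tool from outside, world axes, zero at the start.
- telemetry.current_torque(): the same for the moment, N m.
- telemetry.current_opening(): finger opening in m.
- telemetry.current_finger_force(): force on a finger pad.
Only numpy, scipy, OpenCV 4.12 (cv2) and the standard library are available. Lean on these libraries where they do the work, as an engineer would, in place of code of your own. Each camera call takes 0.05 s, during which the arm holds its last target. There are 200 camera calls.

## Working session

There is one attempt and no reset: what is moved stays moved. The work goes in short steps, each a Python script; the robot and the scene stay as the last script left them, time stands still between calls to the robot, and variables do not carry over. Pictures are saved under pics/ and viewed, at most 10 in all, crops included, and the job is handed in when it is done.

```bash
mkdir -p pics; ls; python3 - <<'E'
from plant import *
import cv2,numpy as np
for c in("side","top"):
    im=vision.snapshot(c); cv2.imwrite(f"pics/{c}0.png",im[:,:,::-1])
    k=vision.get_calibration(c); print(c,k["position"],k["orientation"],k["fx"])
    for t in["spectrometer","well","hood_hinge","hood_handle","carrier","pad_near","pad_far","beaker","wash_bottle","cuvette_rack","retort_stand"]:
        print(t,[(np.round(d["at"],3).tolist(),round(d["score"],2)) for d in models.mark_of(t,c)[:2]])
print(telemetry.current_t(),telemetry.current_tool_rot())
E
```

```text
pics
side [ 0.23594289 -0.52240788  0.85467726] [-0.34300343  0.90242877 -0.24422143  0.09125161] 417.4124736640878
spectrometer [([0.489, -0.076, 0.001], 0.72)]
well [([0.488, -0.081, 0.117], 0.93)]
hood_hinge [([0.489, -0.082, 0.117], 0.57)]
hood_handle [([0.494, -0.161, 0.177], 0.64)]
carrier [([0.49, -0.073, 0.063], 0.52), ([0.501, -0.342, 0.001], 0.35)]
pad_near [([0.492, -0.166, 0.174], 0.65)]
pad_far []
beaker [([0.604, -0.353, 0.002], 0.59)]
wash_bottle [([0.411, -0.322, -0.003], 0.95)]
cuvette_rack [([0.499, -0.344, 0.002], 0.84)]
retort_stand [([0.553, 0.253, 0.002], 0.94)]
top [0.40333361 0.0556485  1.53420352] [ 0.03977885 -0.70104972  0.71058872 -0.04483969] 538.2464745659387
spectrometer []
well [([0.503, -0.337, -0.003], 0.25)]
hood_hinge []
hood_handle [([0.487, -0.163, 0.176], 0.9)]
carrier [([0.505, -0.335, -0.002], 0.33)]
pad_near []
pad_far [([0.492, -0.163, 0.174], 0.22)]
beaker [([0.61, -0.354, 0.001], 0.65)]
wash_bottle [([0.408, -0.326, 0.004], 0.98)]
cuvette_rack [([0.503, -0.335, -0.004], 0.7)]
retort_stand [([0.554, 0.248, 0.0], 0.72)]
1.2 [1.63388903e-05 1.43424765e-01 9.89661221e-01 6.29203845e-05]
```

View pics/side0.png

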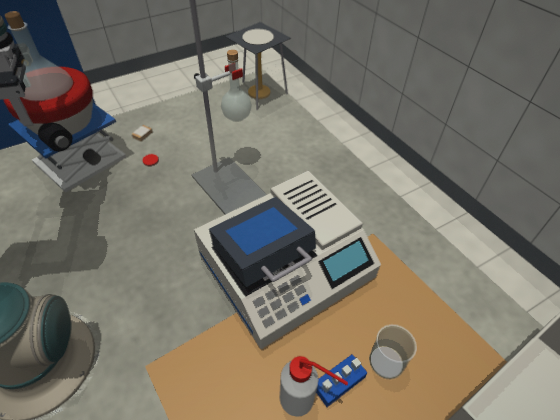

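View pics/top0.png

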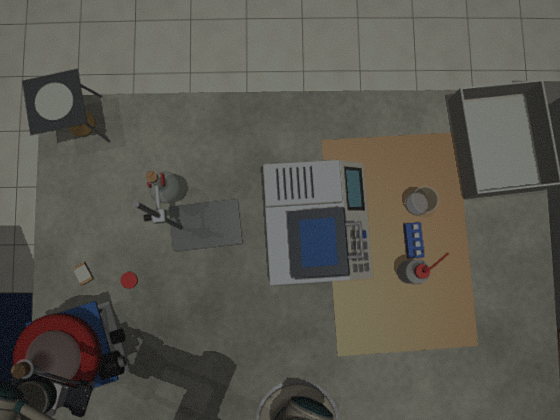

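The side view shows the ajar hood (about 265,240) with its handle at (290,265). The top view shows the instrument spanning (263–370, 160–285), with the hinge on the left (world +y). The bystanders stand in front (columns 400–450) and the stand behind at (150,215). I need a sharper crop for yaw.

```bash
python3 - <<'E'
import cv2,numpy as np
a=cv2.imread("pics/top0.png")[150:295,250:385]; b=cv2.imread("pics/side0.png")[165:350,185:390]
a=cv2.resize(a,None,fx=4,fy=4,interpolation=cv2.INTER_CUBIC); a=cv2.convertScaleAbs(a,alpha=1.5)
cv2.imwrite("pics/topc.png",a); cv2.imwrite("pics/sidec.png",cv2.resize(b,None,fx=3,fy=3,interpolation=cv2.INTER_CUBIC))
E
```

```text
(no output)
```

View pics/topc.png

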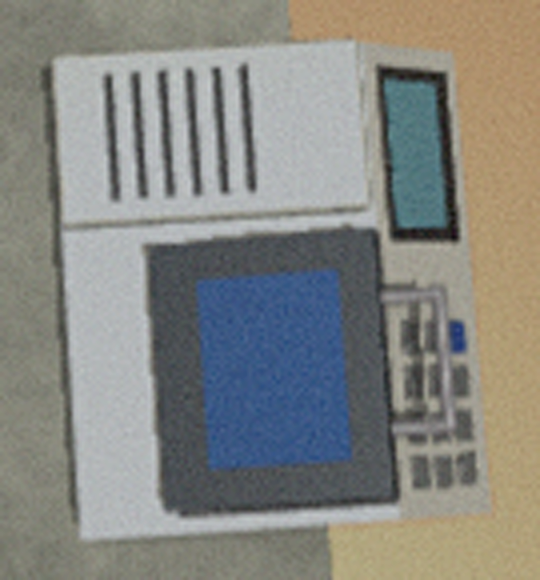

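View pics/sidec.png

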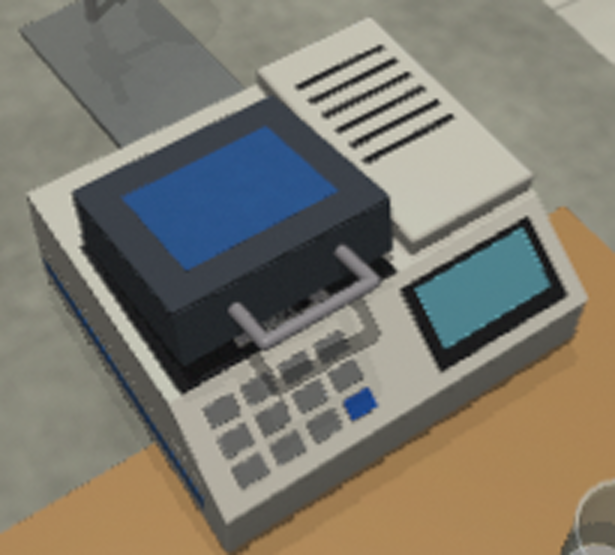

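Both crops show the body corners clearly: rear-left at (80,540) in the top crop and front-left at (490,512). I'll fit x, y, yaw and hood angle to the corner pixels of both views.

```bash
cat > h.py <<'E'
from plant import *
import numpy as np,cv2
from scipy.spatial.transform import Rotation as R
from scipy.optimize import least_squares
def proj(c,P):
    k=vision.get_calibration(c);q=k["orientation"]
    M=R.from_quat(np.r_[q[1:],q[0]]).as_matrix().T
    K=np.array([[k["fx"],0,k["cx"]],[0,k["fy"],k["cy"]],[0,0,1.]])
    return cv2.projectPoints(np.asarray(P,float),cv2.Rodrigues(M)[0],-M@np.asarray(k["position"]),K,np.array(k["D"],float))[0][:,0]
E
cat > fit.py <<'E'
from h import *
def model(p):
    x,y,w,xm,yc,a,hl=p; b=a+np.arctan2(26,181); r=.18287
    hy,hz=.085-r*np.cos(b),.115+r*np.sin(b)
    L=np.array([[-.1,.15,.115],[-.1,-.06,.115],[-.1,-.13,.063],[.105,.15,.135],[xm,.15,.135],[xm,yc,.135],[.105,yc,.135],[xm,-.13,.063],[hl,hy,hz],[-hl,hy,hz]])
    return L@R.from_euler('z',w).as_matrix().T+[x,y,0]
T=np.array([[80,540],[400,518],[490,512],[65,225],[53,58],[357,40],[368,208],[455,52],[443,288],[446,432]])
S=np.array([[28,198],[180,390],[230,517],[260,72],[370,18],[532,178],[412,240],[585,297],[375,287],[265,342]])
T=(T+.5)/4-.5+[250,150]; S=(S+.5)/3-.5+[185,165]
def res(p): m=model(p); return np.r_[proj("top",m)-T,proj("side",m)-S].ravel()
s=least_squares(res,[.49,-.08,.03,.22,-.06,.2,.04],loss='soft_l1')
print(np.round(s.x,4)); print(np.round(res(s.x).reshape(-1,2),1).tolist()); print(model(s.x)[8:].mean(0))
for sc in ("top","side"):
    f=least_squares(lambda p:res(p)[:20] if sc=="top" else res(p)[20:],s.x,loss='soft_l1'); print(sc,np.round(f.x,4))
E
python3 fit.py
```

```text
[ 0.4895 -0.0771  0.0465  0.216  -0.0522  0.1981  0.0429]
[[0.1, -0.7], [0.0, -0.2], [0.4, -0.4], [-0.8, -0.5], [-0.2, -0.3], [-0.2, -0.2], [0.2, -0.8], [0.0, 0.8], [-0.9, 0.3], [1.0, -1.9], [-0.1, -1.2], [-3.5, 5.2], [-0.9, 2.9], [-1.1, -1.0], [-0.3, -0.6], [0.0, -1.0], [0.2, 0.4], [0.5, 2.3], [0.3, -1.4], [0.1, 1.0]]
[ 0.49352581 -0.164399    0.17611523]
top [ 0.4879 -0.0773  0.0451  0.2177 -0.0517  0.1986  0.0456]
side [ 0.4918 -0.0747  0.0444  0.2142 -0.0541  0.1786  0.0415]
```

```bash
cat >> h.py <<'E'
X,Y,W=.489,-.0765,.046
def sw(p): return R.from_euler('z',W).as_matrix()@np.asarray(p,float)+[X,Y,0]
def rot(ang):  # tool down, closing line at angle ang (world)
    y=np.array([np.cos(ang),np.sin(ang),0]);z=np.array([0,0,-1.])
    q=R.from_matrix(np.c_[np.cross(y,z),y,z]).as_quat();return [q[3],*q[:3]]
def bar(a):
    b=a+np.arctan2(26,181);return sw([0,.085-.18287*np.cos(b),.115+.18287*np.sin(b)])
G=np.array([0,0,.006])
QH=rot(np.pi/2+W)
def stat(m=""):
    print(m,round(telemetry.current_t(),2),np.round(telemetry.current_ee_pos(),4),np.round(telemetry.current_wrist_force(),1),round(telemetry.current_opening(),4),np.round(telemetry.current_finger_force(),1))
E
python3 - <<'E'
from h import *
print(bar(.198))
r.move_to([.12,.30,.40],rot(1.3)); stat()
r.move_to([.36,-.02,.42],QH); stat()
gripper_to(.032,20)
r.move_to(bar(.198)+[0,0,.09],QH); stat()
for c in("top","side"):
    vision.snapshot(c); print([(np.round(d["at"],3),d["score"]) for d in models.mark_of("hood_handle",c)[:1]])
print(r.move_l(bar(.198)+G,vel=.1,guard=8)); stat("down")
im=vision.snapshot("side"); cv2.imwrite("pics/s1.png",cv2.resize(im[130:350,180:400,::-1],None,fx=2.7,fy=2.7))
E
```

```text
[ 0.49301717 -0.16376821  0.17610036]
 2.38 [0.1203 0.3006 0.3993] [ 0.2  0.2 -0.2] 0.0936 0.0
 3.86 [ 0.3602 -0.0194  0.4197] [ 0.1 -0.1  0.2] 0.0941 0.0
 5.89 [ 0.493  -0.1633  0.2671] [-0.4  0.3  0.8] 0.0318 0.0
[]
[(array([ 0.495, -0.162,  0.18 ]), 0.76)]
False
down 7.08 [ 0.4935 -0.164   0.1827] [-0.5 -0.2  0.1] 0.0319 0.0
```

View pics/s1.png

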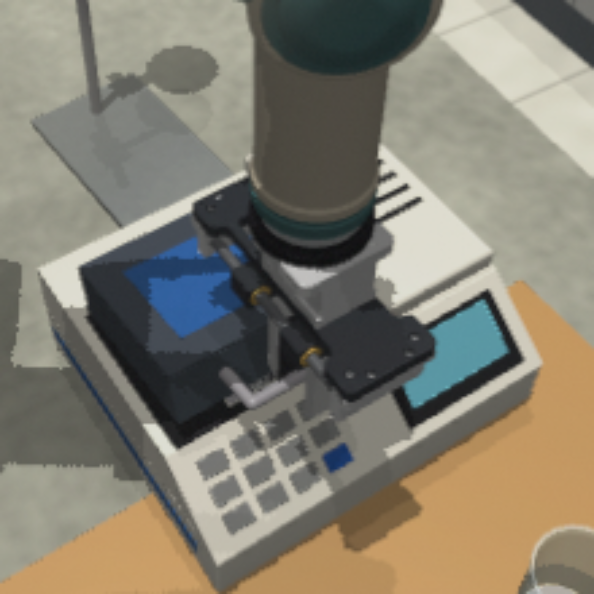

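The gripper straddles the bar at about (275,385), with one finger behind it and one in front. I'll grip and check the opening is about 10 mm before tracing the arc.

```bash
python3 - <<'E'
from h import *
gripper_to(.0,20); stat("grip")
if .007<telemetry.current_opening()<.016:
    for a in np.linspace(.198,1.57,9)[1:]:
        r.move_l(bar(a)+G,vel=.12); stat(f"{a:.2f}")
        if np.linalg.norm(telemetry.current_wrist_force())>35 or telemetry.current_opening()<.007: print("STOP");break
im=vision.snapshot("side"); cv2.imwrite("pics/s2.png",cv2.resize(im[100:350,180:400,::-1],None,fx=2.4,fy=2.4))
E
```

```text
grip 7.62 [ 0.4931 -0.1633  0.1822] [-0.1  1.3  1.1] 0.0094 20.0
0.37 8.03 [ 0.4925 -0.1507  0.2108] [-0.   0.9  0.9] 0.0088 20.0
0.54 8.44 [ 0.4917 -0.1339  0.2369] [-1.3 -0.8  2.3] 0.0091 20.0
0.71 8.85 [ 0.4907 -0.1129  0.2598] [-1.3 -3.7  7.6] 0.0093 20.0
0.88 9.26 [ 0.4896 -0.0883  0.2792] [-3.3 -5.9 10.9] 0.0091 20.0
1.06 9.67 [ 0.4885 -0.0593  0.2934] [-2.6 -3.2 12.8] 0.0092 20.0
1.23 10.07 [ 0.487  -0.0279  0.302 ] [-3.  -0.3 12.8] 0.0092 20.0
1.40 10.48 [0.4854 0.0044 0.3049] [-2.2  2.6 10.6] 0.0093 20.0
1.57 10.89 [0.4838 0.0362 0.3021] [-2.4  2.9  6.1] 0.0093 20.0
```

View pics/s2.png

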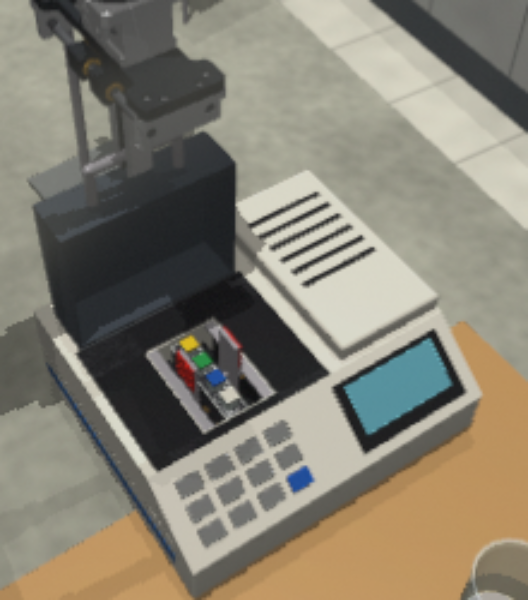

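The hood stands upright with the bar still gripped at about (100,165), and the carrier's red pads show at (185,368) and (232,340). I'll release, back off and measure the pads.

```bash
python3 - <<'E'
from h import *
gripper_to(.03,20); r.hold(.2)
p=telemetry.current_ee_pos(); r.move_l(np.array(p)+[0,0,.07],vel=.15)
QC=rot(W) if False else None
for a in (W,W+np.pi):
    for z in(.147,.26,.36):
        q=inverse_kinematics(sw([0,0,z]),rot(a)); print(a,z,None if q is None else np.round(q,2))
r.move_to([.33,-.03,.42],QH)
for c in("top","side"):
    im=vision.snapshot(c); cv2.imwrite(f"pics/{c}3.png",im[:,:,::-1])
    for t in["hood_handle","well","carrier","pad_near","pad_far"]:
        print(c,t,[(np.round(d["at"],3).tolist(),round(d["score"],2)) for d in models.mark_of(t,c)[:2]])
for a in(1.4,1.57,1.7): print(bar(a))
for n,l in dict(well=[0,0,.115],near=[-.025,0,.141],far=[.025,0,.141]).items(): print(n,sw(l))
stat()
a=cv2.imread("pics/top3.png")[190:300,260:380]
cv2.imwrite("pics/t3c.png",cv2.resize(cv2.convertScaleAbs(a,alpha=1.8),None,fx=5,fy=5,interpolation=cv2.INTER_CUBIC))
E
```

```text
0.046 0.147 [-0.3   0.22  1.8  -0.    1.12 -0.34]
0.046 0.26 [-0.3   0.14  1.61 -0.    1.39 -0.34]
0.046 0.36 [-0.3   0.11  1.41 -0.    1.62 -0.34]
3.187592653589793 0.147 None
3.187592653589793 0.26 None
3.187592653589793 0.36 None
top hood_handle [([0.478, 0.036, 0.296], 0.94)]
top well [([0.491, -0.073, 0.116], 0.92)]
top carrier [([0.487, -0.078, 0.066], 0.79)]
top pad_near [([0.489, -0.075, 0.001], 0.7), ([0.464, -0.075, 0.137], 0.43)]
top pad_far [([0.513, -0.075, 0.136], 0.58)]
side hood_handle [([0.484, 0.038, 0.298], 0.62)]
side well [([0.489, -0.082, 0.118], 0.76)]
side carrier [([0.492, -0.073, 0.062], 0.88)]
side pad_near [([0.466, -0.078, 0.142], 0.63)]
side pad_far [([0.513, -0.074, 0.144], 0.59)]
[0.48532786 0.00327282 0.29779767]
[0.48390235 0.03424031 0.29603266]
[0.48283324 0.05746554 0.29115306]
well [ 0.489  -0.0765  0.115 ]
near [ 0.46402645 -0.07764959  0.141     ]
far [ 0.51397355 -0.07535041  0.141     ]
 13.62 [ 0.3301 -0.0299  0.4199] [ 0.3 -0.   0.7] 0.0301 0.0
```

View pics/t3c.png

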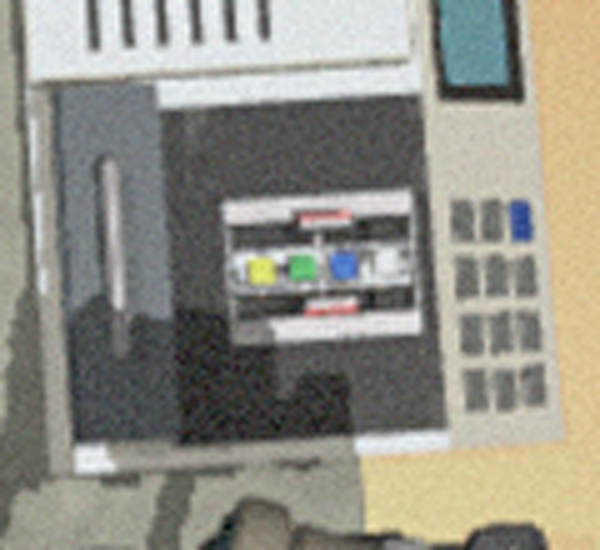

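The top crop shows both red pads at (325,217) and (330,307), the carrier seated between them, and the hood upright. The fit and the networks agree to about 2 mm, so I'll pinch next.

```bash
python3 - <<'E'
from h import *
Q=rot(W); P=lambda z: sw([0,.001,z])
gripper_to(.08,30)
r.move_to(P(.30),Q); stat()
print(r.move_l(P(.19),vel=.12), r.move_l(P(.1475),vel=.06,guard=6)); stat("down")
gripper_to(.03,30); r.hold(.4); stat("pinched")
im=vision.snapshot("side"); cv2.imwrite("pics/s4.png",cv2.resize(im[130:330,200:380,::-1],None,fx=3,fy=3))
E
```

```text
15.93 [ 0.4889 -0.0755  0.3003] [ 0.4  0.8 -0.8] 0.0803 0.0
False False
down 17.85 [ 0.4892 -0.0756  0.1476] [ 0.1  0.5 -0.4] 0.0802 0.0
pinched 19.05 [ 0.4894 -0.0756  0.1481] [0.4 1.1 5.4] 0.0327 30.0
```

View pics/s4.png

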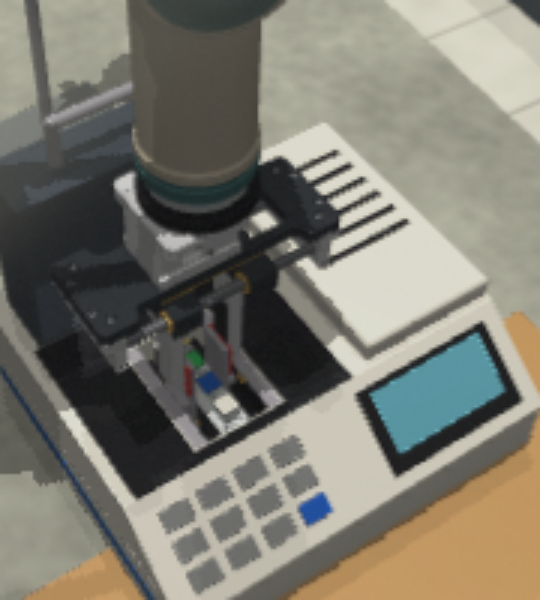

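The fingers hold both red pads at about (188,378) and (228,352), and the hood is clear of the arm. Lifting slowly with a force watch.

```bash
python3 - <<'E'
from h import *
P=lambda z: sw([0,.001,z])
for z in(.152,.16,.175,.19,.22,.265):
    g=r.move_l(P(z),vel=.05,guard=15); stat(g)
    if g: break
r.hold(.4); stat()
for c in("side","top"):
    im=vision.snapshot(c)
    if c=="side": cv2.imwrite("pics/s5.png",cv2.resize(im[100:330,190:390,::-1],None,fx=2.6,fy=2.6))
    print([(np.round(d["at"],3),d["score"]) for t in("carrier","hood_handle") for d in models.mark_of(t,c)[:1]])
E
```

```text
False 19.35 [ 0.4883 -0.0754  0.1515] [ 0.2 -1.3 -2.3] 0.0324 29.9
False 19.66 [ 0.4888 -0.0756  0.1602] [ 0.1 -0.  -2.7] 0.0328 29.9
False 20.11 [ 0.489  -0.0755  0.1754] [-0.2 -0.9 -2.6] 0.0322 29.9
False 20.56 [ 0.4891 -0.0756  0.1904] [-0.8  0.1 -3. ] 0.0324 29.9
False 21.31 [ 0.4888 -0.0754  0.2199] [ 0.8 -0.5 -2.8] 0.0322 29.9
False 22.36 [ 0.4887 -0.0754  0.2646] [ 0.1  0.3 -2. ] 0.0327 29.9
 22.76 [ 0.4889 -0.0755  0.2649] [-0.1  0.5 -3.2] 0.0326 29.9
[(array([ 0.49 , -0.075,  0.18 ]), 0.59), (array([0.481, 0.038, 0.299]), 0.87)]
[(array([0.479, 0.038, 0.296]), 0.76)]
```

View pics/s5.png

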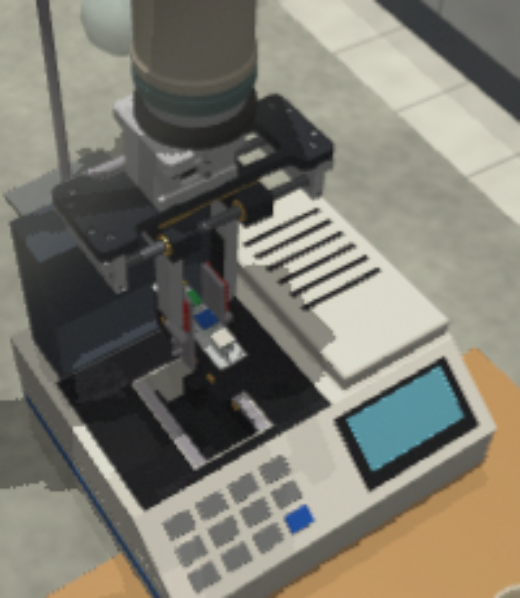

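The carrier hangs at about (205,330), clear of the empty well at (205,415). The force reading is about its weight and its underside is at z ≈ 0.18 m. It looks level and the hood is upright, so I'll hand in.

```bash
python3 - <<'E'
from plant import *
r.hold(.3); print(r.sign_off())
E
```

```text
the job is handed in; nothing more can be done
None
```

The job is handed in, with no verdict returned: the hood stands upright, and the carrier is held by its pinched catches, level by eye, with its underside about 65 mm above the deck and no bystander touched as far as I could see.

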